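Lock the drip pole's hinge pin with its R-clip

TASK

Push the hinge pin of the folded drip pole fully home in its bracket by its yellow head. Then take the R-clip out of its grey holder, feel along the top of the pin with its straight leg for the cross hole (these pins are not all drilled in the same place) and push it down through until the bow springs over and hugs the pin, then let go. Push lightly and steadily, never force the clip or the pin, and leave the other things on the desk where they are.

Things in the scene. Friction and masses are not known exactly. Their poses are not given: they have to be found in the camera images.
- axle (a joint): How far the hinge pin has been pushed in, in m: 0 is pulled out, 0.020 is fully home against a hard stop (it starts at 0 to 0.008). It slides stiffly (about 5 N) along the bracket's -y direction and stays where it is left; about 8 to 15 N of push is enough, over 25 N is too much.
- axle_head (a point): Centre of the outer face of the pin's yellow round head (28 mm diameter, 10 mm thick, 60 mm above the desk). Its axes: y is the pin's level axis, pointing from the hole end out to the head; z up. Push this face along -y. Nothing stands close beside the head.
- hole_drawn (a point): Where the drawing puts the centre of the pin's upright cross hole: on the pin's axis, 65 mm from axle_head along -y (same axes), moving with the pin; 16 mm beyond the bracket's cheek when home. This pin's real hole lies up to 11 mm either way along the pin from here (not measured). It is 6.5 mm wide, hardly bevelled, its mouth 10 mm above the axis of the 20 mm pin; the pin ends 24 mm past it.
- clip_grip (a point): On the axis of the R-clip's red grip, a block 26 mm (clip x) by 14 mm (clip y) by 30 mm high, from 12 mm below to 18 mm above this point; below it a steel coil 17 mm wide, 14 mm high. At first the clip stands upright, the coil resting on the holder's top. Clip axes: z up along the leg, x from the leg towards the bow, y across the wire plane.
- clip_leg (a point): The point on the straight leg's axis that lies on the pin's axis, in its hole, when the clip is fully on; 48 mm below and 5 mm to -x of clip_grip, in clip axes (same axes as clip_grip).
- clip_tip (a point): Square-cut lower end of the straight leg (5 mm wire), 36.5 mm below clip_leg, 84.5 mm below and 5 mm to -x of clip_grip. The bow of 4.4 mm wire hangs beside the leg; its flared end lies 15.5 mm to +x of the leg and 21 mm below clip_leg. The clip must go on with its y axis along the pin (either way round).
- bow (a joint): Angle of the spring bow, rad: 0 relaxed, about 0.1 when its hump is forced over the pin's widest place, near 0 once sprung over. The flare meets the pin with clip_leg about 20 mm above the pin's axis; the push rises to 3 to 9 N, falls away at about 12 mm as the hump passes, then the bow draws the clip down to about 0. The pin is oiled. Over 35 N on the clip is too much.
- holder_slot (a point): Leg's place in the slot in the top of the grey holder block, 66 mm above the desk (fixed); same axes as the clip at first, give or take 0.04 rad. Block 50 by 30 mm on a 90 by 70 mm foot; slot 27 by 8 mm, in which the clip has about 1.5 mm of play. Lift the clip 65 mm straight up to clear it.
- bracket: The fixed hinge bracket on the desk, white base 110 by 100 by 8 mm, two blue cheeks 38 mm apart outside, 34 mm wide and 76 mm high. Origin at the underside of the base, midway between the cheeks and below the pin's axis; x along the folded pole (22 mm tube, 60 mm above the desk, reaching 0.33 m to +x), y along the pin towards its head, z up.
- sanitiser: Bystander: hand sanitiser pump bottle, 66 mm diameter, 162 mm high, origin under its foot.
- mouse: Bystander: black computer mouse, 105 by 62 by 34 mm, origin at its underside.
- notepad: Bystander: pad of forms, 150 by 210 by 18 mm, origin at its underside.
- pen_black: Bystander: grey and black marker, 130 mm long, 10 mm thick, origin at its underside.
- pen_blue: Bystander: blue marker, 130 mm long, 10 mm thick, origin at its underside.
- screwdriver: Bystander: screwdriver lying on the desk near the robot.
- parts_tray: Bystander: small blue tray with two washers, 120 by 90 by 25 mm, origin at its underside.
Not all that is in view belongs to the job. Of the things shaped like the part that bears clip_grip, the bare steel one is meant.

How it is judged:
By the outcome, as a careful person would: the job done as asked, in the order asked, and still so for the second after the job is handed in, with the robot touching nothing.
It also fails if it takes over 72 s, if anything falls off the work surface, if the arm or the gripper's body presses on something with over 40 N, if the wrist force passes 120 N, or if a joint passes its speed limit or range.

ROBOT

A 7-joint arm with a two-finger parallel gripper is mounted at the origin on the work surface. World frame = base frame: x ahead of the robot, y to its left, z up, the work surface at z = 0. Lengths are in m, angles in rad, forces in N, time in s.
With the tool pointing down it reaches from about 0.4 to 0.875 m from the base axis. Payload 19.3 kg.
Tool frame: the origin (TCP) lies between the finger pads; the fingertips stand 17 mm ahead of it and the grasp point (between the pads) lies 2 mm behind it; z points along the fingers, x is the direction in which the jaws open and shut, and the axes are right-handed (so a half turn about z gives the same grasp; the last joint's range is limited). The gripper opens to 85 mm and grips with 20 to 120 N. Pads are 22 mm wide; open, the fingers measure 114 mm over their backs; the gripper's body (76 mm by 85 mm) begins 54 mm behind the grasp point. The pads swing forward as they close: fully open they stand 13 mm farther back than shut.
Start: joints at [1.138, 0.521, -0.036, 1.599, 0.021, 1.021, -0.113], TCP at [0.222, -0.584, 0.248] pointing down, gripper open.
Joint ranges: [-2.91, 2.91], [-0.3, 2.13], [-1.5, 1.42], [0.17, 2.43], [-1.26, 4.41], [0.16, 1.93], [-2.52, 2.52]. Speed limits (rad/s): [1.89, 1.89, 2.39, 2.39, 3.01, 3.01, 3.01].

INTERFACE

Orientations are given as [roll, pitch, yaw] about the fixed x, y, z axes, in that order (R = Rz(yaw) Ry(pitch) Rx(roll)).
In Python, from workcell import bot gives the robot as it stands. The module is installed in compiled form; this text tells all that it offers.
- The arm moves only by the tool arm_command, never from a script. Its argument "targets" is a list of rows, each a list of 6 numbers: the shift along the tool's x, y, z in mm, then the turn, a rotation vector about the tool's x, y, z in degrees. In form: [[x, y, z, wx, wy, wz], ...]. A call has 1 to 8 rows; each row shifts and turns the pose as measured when the row begins, along the tool's axes as they then stand; what a row does not reach is not made up. A row lasts 1/10 s, in which the tool goes at most 50 mm and 8.59 degrees, less where a joint would pass 70% of its speed; a pose out of reach is approached as far as the arm can. A call is refused whole if a number of a shift passes 50 or a number of a turn 8.59, either way. A call with a gripper value outside its range is refused whole. "grip" is the opening in per cent of the stroke, from 0 (shut) to 100 (fully open), set as the call begins (left out, the last holds). The fingers move at their own pace and stop on an object; "grip_force" is the grip in N (left out, the last holds). Time passes only in rows, so rows that do not move let the fingers close. It gives the time, the measured TCP pose, the force and the opening at its end, in the units of the state.
- bot.observe(): the state, without advancing time (a new reading comes with each control period).
- bot.grab_frame(name): name is "scene" or "top" or "wrist"; returns a dict with "color" (480x640x3 uint8, red, green, blue), "depth" (480x640 float32, m along the optical axis (not along the pixel's ray), 0 where there is no reading), "fov_y" (degrees; the focal length in pixels is half the picture's height over the tangent of half this angle, whatever the lens; pixels are square), "cx", "cy" (the principal point, pixels), "R" (3x3) and "t" (3): a world point X has camera coordinates R X + t; the wrist camera has in their place "hand_eye" (4x4, takes a point from camera to tool coordinates, whose origin is the TCP and whose axes are the tool frame's). Camera axes: x right, y down, z forward; pixel columns grow to the right and rows downward; lengths in m; the calibration is good to about 2 mm. The wrist camera is an equidistant fisheye: a pixel r from the principal point sees the ray r / f radians off the axis. A picture is of the moment at which its call begins: read the wrist's pose just before it.
- bot.job_done(): hands the job in, once; it reports no verdict.
The state is a dict: "clock": time; "qpos": joint angles; "qd": joint speeds; "joint_efforts": joint torques, N m; "position": TCP position; "tool_rot": TCP orientation; "force": force on the tool from outside, world axes, zero at the start; "moment": the same for the moment, N m; "grip_width": finger opening in m.
Only numpy, scipy, OpenCV 4.12 (cv2) and the standard library are available. Lean on these libraries where they do the work, as an engineer would, in place of code of your own. Each camera call takes 0.05 s, during which the arm holds its last target. There are 200 camera calls.

## Working session

There is one attempt and no reset: what is moved stays moved. The work goes in short steps, Python scripts to look and compute and a tool call to move; the robot and the scene stay as the last step left them, time stands still between calls to the robot, and variables do not carry over. Pictures are saved under pics/ and viewed, about 8 in all and at most 12, crops included, and the job is handed in when it is done.

Besides the shell and the picture viewer there is one more tool, called after "Call:" as name(argument=value, ...) on one line, values as JSON. arm_command: Moves the arm, as the interface text tells. Its arguments: {"type":"object","properties":{"targets":{"type":"array"},"grip":{"type":"number"},"grip_force":{"type":"number"}},"required":["targets"]}

```bash
mkdir -p pics
cat > h.py <<'E'
import numpy as np, cv2, pickle
from workcell import bot
from scipy.spatial.transform import Rotation as Ro
def grab(n):
    s=bot.observe(); f=bot.grab_frame(n); f['s']=s
    f['f']=240/np.tan(np.radians(f['fov_y'])/2)
    f['name']=n; return f
def save(f,fn): cv2.imwrite('pics/'+fn,f['color'][:,:,::-1])
def toolR(s):
    r=np.array(s['tool_rot'],float)
    return r if r.shape==(3,3) else Ro.from_euler('xyz',r).as_matrix()
def ray(f,u,v):
    a=np.array([u-f['cx'],v-f['cy']],float)
    if 'hand_eye' in f:
        r=np.hypot(*a); th=r/f['f']; d=np.array([*(a/max(r,1e-9)*np.sin(th)),np.cos(th)])
        H=np.array(f['hand_eye']); R=toolR(f['s']); p=np.array(f['s']['position'])
        return p+R@H[:3,3], R@H[:3,:3]@d
    R=np.array(f['R']); t=np.array(f['t'])
    d=np.array([*(a/f['f']),1.]); return -R.T@t, R.T@d
def onz(f,u,v,z):
    o,d=ray(f,u,v); return o+d*(z-o[2])/d[2]
def pt(f,u,v):  # with depth
    o,d=ray(f,u,v); z=f['depth'][int(round(v)),int(round(u))]
    if 'hand_eye' in f:
        a=np.hypot(u-f['cx'],v-f['cy'])/f['f']; return o+d*z/np.cos(a)
    return o+d*z
def two(f1,p1,f2,p2):
    o1,d1=ray(f1,*p1); o2,d2=ray(f2,*p2); d1=d1/np.linalg.norm(d1); d2=d2/np.linalg.norm(d2)
    k=np.linalg.lstsq(np.array([d1,-d2]).T,o2-o1,rcond=None)[0]
    a=o1+k[0]*d1;b=o2+k[1]*d2; return (a+b)/2,np.linalg.norm(a-b)
E
python3 - <<'E'
from h import *
F={n:grab(n) for n in('scene','top','wrist')}
for n in F: save(F[n],n+'0.png'); print(n,F[n]['fov_y'],F[n]['cx'],F[n]['cy'],F[n].get('R'),F[n].get('t'),F[n].get('hand_eye'))
pickle.dump(F,open('F0.pkl','wb'))
print(bot.observe())
E
```

```text
scene 43.06471701329241 304.4410121735233 243.19177836038097 [[ 0.36812709  0.92959207 -0.01846717]
 [ 0.48313959 -0.20822218 -0.85042322]
 [-0.79439196  0.3041416  -0.52577495]] [-0.16804964 -0.18248572  1.64587821] None
top 51.54476552466845 324.1073572506008 235.39952207971425 [[-0.00772733 -0.99996533  0.00310303]
 [-0.98781767  0.00715107 -0.15545132]
 [ 0.15542374 -0.00426645 -0.98783868]] [-0.01479613  0.49726059  0.97063785] None
wrist 65.70646984690485 326.55635180367983 238.0375008153902 None None [[ 9.99999688e-01 -2.61230518e-05 -7.89954956e-04  3.20728672e-04]
 [ 2.84709718e-04  9.44264864e-01  3.29186552e-01 -8.61725679e-02]
 [ 7.37327352e-04 -3.29186674e-01  9.44264576e-01 -1.27108415e-01]
 [ 0.00000000e+00  0.00000000e+00  0.00000000e+00  1.00000000e+00]]
{'clock': 0.15, 'qpos': array([ 1.1378051 ,  0.52186662, -0.03631415,  1.59987992,  0.02121789,
        1.02107823, -0.11280402]), 'qd': array([-0.00083379, -0.0037781 ,  0.00210702, -0.00038876,  0.0023571 ,
        0.00025897,  0.00050312]), 'joint_efforts': array([ 2.52662343e-03, -9.27393937e+01,  1.98081404e+00, -3.70060873e+01,
        1.79244747e-02,  6.47990440e-03, -1.22843162e-04]), 'position': array([ 0.22168159, -0.58411304,  0.24786359]), 'tool_rot': array([ 3.14151470e+00,  8.43176294e-04, -1.20802357e+00]), 'force': array([-0.8818052 ,  0.34449129, -0.6657504 ]), 'moment': array([-0.01137074,  0.03989505,  0.02209525]), 'grip_width': 0.08557002146685758}
```

View pics/top0.png

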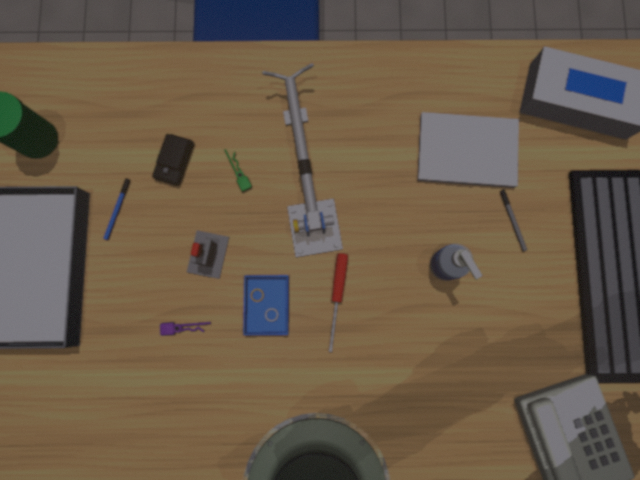

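View pics/scene0.png

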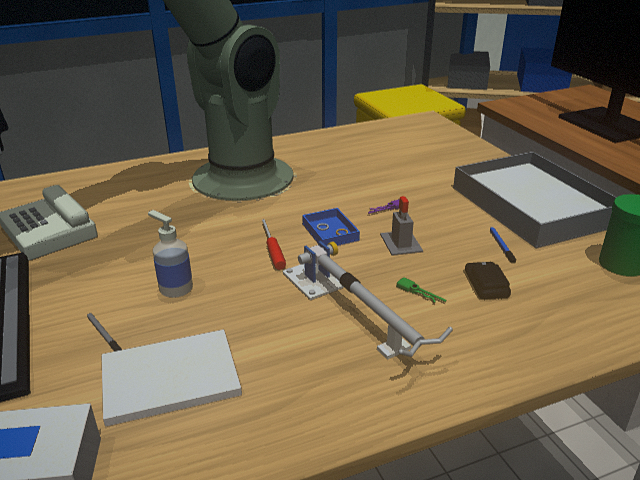

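The top view shows the bracket at about (315,225), the yellow head at about (298,227) on its +y side, and the holder with the red-grip clip at about (205,255). The purple (185,328) and green (240,170) clips are decoys. The scene view shows the head at (333,249) and the grip at (404,204).

```bash
cat > m.py <<'E'
from h import *
F=pickle.load(open('F0.pkl','rb'))
def mask(f,lo,hi,roi):
    h=cv2.cvtColor(f['color'],cv2.COLOR_RGB2HSV); m=cv2.inRange(h,lo,hi); o=np.zeros_like(m); x0,y0,x1,y1=roi; o[y0:y1,x0:x1]=m[y0:y1,x0:x1]; return o
def rep(n,name,m):
    f=F[n]; v,u=np.nonzero(m)
    if len(u)==0: print(n,name,'none'); return None
    P=np.array([pt(f,a,b) for a,b in zip(u,v) if f['depth'][b,a]>0])
    c=(u.mean(),v.mean()); print(n,name,len(u),np.round(c,1),'box',u.min(),u.max(),v.min(),v.max(),'med',np.round(np.median(P,0),4),'min',np.round(np.percentile(P,3,axis=0),3),'max',np.round(np.percentile(P,97,axis=0),3)); return c
R={}
for n,ry,rr in(('top',(285,200,345,260),(180,225,235,285)),('scene',(320,235,345,265),(392,190,415,215))):
    R[n,'y']=rep(n,'yellow',mask(F[n],(18,110,60),(35,255,255),ry))
    R[n,'r']=rep(n,'red',mask(F[n],(0,150,60),(8,255,255),rr)|mask(F[n],(172,150,60),(180,255,255),rr))
    rep(n,'blue',mask(F[n],(100,90,30),(125,255,255),ry if n=='top' else (295,235,335,290)))
for k in 'yr': print(k,two(F['top'],R['top',k],F['scene'],R['scene',k]))
f=F['top']
# pole direction: ridge points by depth height profile
for v in (100,130,140,180,190,200):
    P=np.array([pt(f,u,v) for u in range(270,340)]); i=np.where((P[:,2]>.045)&(P[:,2]<.1))[0]
    print('pole',v,np.round(P[i].mean(0),4),len(i), P[i][:,2].max())
P=np.array([[pt(f,u,v) for u in range(170,250)] for v in range(220,290)])
m=((P[...,2]>.058)&(P[...,2]<.072)).astype(np.uint8)
q=P[m>0]; print('block',len(q),q.mean(0)); print(cv2.minAreaRect((q[:,:2]*1000).astype(np.float32)))
hsv=cv2.cvtColor(f['color'],cv2.COLOR_RGB2HSV)
fm=((hsv[...,1]<50)).astype(np.uint8)[220:290,170:250]*((P[...,2]<.02).astype(np.uint8))
q=P[fm>0]; print('foot',cv2.minAreaRect((q[:,:2]*1000).astype(np.float32)))
q=P[P[...,2]>.075]; print('high',len(q),q.mean(0),q.max(0),q.min(0))
c=np.hstack([cv2.resize(f['color'][200:260,170:350],None,fx=4,fy=4,interpolation=2)])
d=cv2.resize(F['scene']['color'][180:300,290:450],None,fx=4.5,fy=4.5,interpolation=2)
c=cv2.copyMakeBorder(c,0,0,0,800-c.shape[1],0); d=d[:350]; d=cv2.copyMakeBorder(d,0,0,0,800-d.shape[1],0)
cv2.imwrite('pics/crop0.png',np.vstack([c,d])[:600,:,::-1])
E
python3 m.py
```

```text
top yellow 46 [296.7 225.6] box 293 343 220 235 med [0.5119 0.0369 0.0715] min [0.503 0.033 0.066] max [0.524 0.041 0.075]
top red 91 [195.1 249.1] box 191 199 243 255 med [0.4617 0.2239 0.1093] min [0.451 0.218 0.104] max [0.472 0.232 0.112]
top blue 51 [314.8 222.4] box 305 324 213 230 med [ 0.516  -0.0125  0.0758] min [ 0.504 -0.018  0.069] max [0.533 0.019 0.079]
scene yellow 241 [337.7 253.3] box 328 344 242 264 med [ 0.4729  0.0715 -0.0024] min [ 0.425  0.034 -0.006] max [0.529 0.1   0.07 ]
scene red 94 [404.3 203.7] box 399 408 196 212 med [0.4756 0.2221 0.099 ] min [0.455 0.216 0.08 ] max [0.48  0.23  0.108]
scene blue 163 [323.2 241.8] box 305 334 235 281 med [0.4216 0.0609 0.0182] min [ 0.376 -0.017 -0.001] max [0.539 0.094 0.075]
y (array([0.51871164, 0.04213408, 0.04520534]), np.float64(0.011410417825202555))
r (array([0.46383933, 0.22843814, 0.09218816]), np.float64(0.00044963316411907413))
pole 100 [0.7754 0.0435 0.0678] 11 0.0724710137016682
pole 130 [0.7106 0.0332 0.0679] 11 0.0712811635693893
pole 140 [0.6891 0.0291 0.0684] 11 0.07184233436152132
pole 180 [0.6052 0.0151 0.0683] 11 0.07239771172769138
pole 190 [0.5846 0.0111 0.0685] 11 0.07363898408168634
pole 200 [0.5643 0.0082 0.0677] 12 0.07469513025461505
block 277 [0.46397472 0.22089992 0.06541307]
((464.8680419921875, 224.5488739013672), (30.969161987304688, 50.136844635009766), 78.3742904663086)
foot ((456.59832763671875, 198.76315307617188), (131.0909881591797, 93.73762512207031), 72.28398132324219)
high 161 [0.45217945 0.20503758 0.17261476] [0.47594801 0.23252964 1.03617934] [ 0.34022829 -0.01421039  0.0760547 ]
```

View pics/crop0.png

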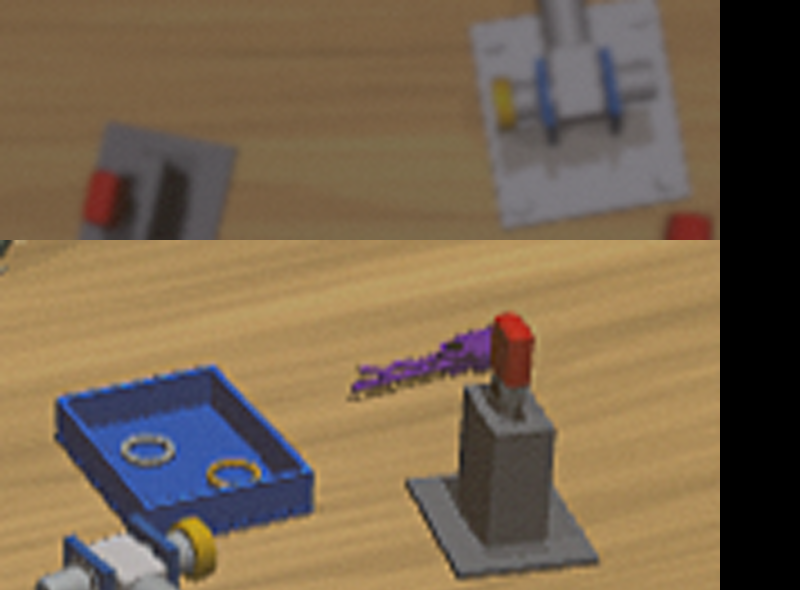

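The crop shows the yellow head at the left end of the pin and the pin's free end at the right. The red grip is long along about world x, across the holder. The pole direction gives a bracket yaw of about 0.166. I'll move above the outer side of the head and look again from there.

```bash
cat > plan.py <<'E'
from h import *
import sys
# plan.py x y z yaw n : rows from measured pose to target
def plan(p1,R1,n):
    s=bot.observe(); p=np.array(s['position']); R=toolR(s); print('now',np.round(p,4),np.round(s['tool_rot'],4),'F',np.round(s['force'],1),'w',s['grip_width'],'t',s['clock'])
    rv=(Ro.from_matrix(R.T@R1)).as_rotvec()
    dR=Ro.from_rotvec(rv/n).as_matrix(); d=(np.array(p1)-p)/n
    for i in range(n):
        sh=R.T@d*1000; w=np.degrees(rv/n); print([float(round(x,1)) for x in [*sh,*w]],end=','); R=R@dR
    print()
def down(yaw): return Ro.from_euler('xyz',[np.pi,0,yaw]).as_matrix()
if __name__=='__main__':
    a=[float(x) for x in sys.argv[1:]]; plan(a[:3],down(a[3]),int(a[4]))
E
python3 plan.py .501 .101 .24 .166 16
```

```text
now [ 0.2217 -0.5841  0.2479] [ 3.1415e+00  8.0000e-04 -1.2080e+00] F [-0.9  0.3 -0.7] w 0.08557002146685758 t 0.15
[-33.8, -31.5, 0.5, -0.0, 0.0, -4.9],[-31.0, -34.3, 0.5, -0.0, 0.0, -4.9],[-28.0, -36.8, 0.5, -0.0, 0.0, -4.9],[-24.7, -39.1, 0.5, -0.0, 0.0, -4.9],[-21.2, -41.1, 0.5, -0.0, 0.0, -4.9],[-17.6, -42.7, 0.5, -0.0, 0.0, -4.9],[-13.9, -44.1, 0.5, -0.0, 0.0, -4.9],[-10.1, -45.1, 0.5, -0.0, 0.0, -4.9],[-6.2, -45.8, 0.5, -0.0, 0.0, -4.9],[-2.2, -46.2, 0.5, -0.0, 0.0, -4.9],[1.8, -46.2, 0.5, -0.0, 0.0, -4.9],[5.7, -45.9, 0.5, -0.0, 0.0, -4.9],[9.6, -45.2, 0.5, -0.0, 0.0, -4.9],[13.5, -44.2, 0.5, -0.0, 0.0, -4.9],[17.2, -42.9, 0.5, -0.0, 0.0, -4.9],[20.8, -41.3, 0.5, -0.0, 0.0, -4.9],
```

Call:
arm_command(targets=[[-34, -31, 0, 0, 0, -5], [-31, -34, 0, 0, 0, -5], [-28, -37, 0, 0, 0, -5], [-25, -39, 0, 0, 0, -5], [-21, -41, 0, 0, 0, -5], [-18, -43, 0, 0, 0, -5], [-14, -44, 0, 0, 0, -5], [-10, -45, 0, 0, 0, -5]], grip=0, grip_force=40)

```text
clock: 0.95
position: [0.3561, -0.2314, 0.2457]
tool_rot: [3.14, 0.002, -0.492]
force: [0.8, -1.0, 0.1]
grip_width: 0.0001
```

```bash
python3 plan.py .501 .101 .22 .166 14
```

```text
now [ 0.3561 -0.2314  0.2457] [ 3.1398e+00  2.1000e-03 -4.9240e-01] F [ 0.8 -1.   0.1] w 0.0001134371074943371 t 0.95
[-2.1, -25.8, 1.8, 0.0, 0.0, -2.7],[-0.9, -25.9, 1.8, 0.0, 0.0, -2.7],[0.3, -25.9, 1.8, 0.0, 0.0, -2.7],[1.5, -25.9, 1.8, 0.0, 0.0, -2.7],[2.8, -25.8, 1.8, 0.0, 0.0, -2.7],[4.0, -25.6, 1.8, 0.0, 0.0, -2.7],[5.2, -25.4, 1.8, 0.0, 0.0, -2.7],[6.4, -25.1, 1.8, 0.0, 0.0, -2.7],[7.5, -24.8, 1.8, 0.0, 0.0, -2.7],[8.7, -24.4, 1.8, 0.0, 0.0, -2.7],[9.8, -24.0, 1.8, 0.0, 0.0, -2.7],[10.9, -23.5, 1.8, 0.0, 0.0, -2.7],[12.0, -22.9, 1.8, 0.0, 0.0, -2.7],[13.1, -22.3, 1.8, 0.0, 0.0, -2.7],
```

Call:
arm_command(targets=[[-3, -45, 0, 0, 0, -4.5], [0, -45, 0, 0, 0, -4.5], [3, -45, 1, 0, 0, -4.5], [7, -45, 3, 0, 0, -4.5], [10, -44, 4, 0, 0, -4.5], [14, -43, 5, 0, 0, -4.5], [18, -42, 5, 0, 0, -4.5], [21, -40, 5, 0, 0, -4.5]])

```text
clock: 1.75
position: [0.5012, 0.1157, 0.2226]
tool_rot: [3.139, -0.0, 0.161]
force: [0.5, -0.7, 0.3]
grip_width: -0.0001
```

```bash
python3 plan.py .501 .101 .20 .166 2
python3 - <<'E'
from h import *
f=grab('wrist'); save(f,'w1.png'); pickle.dump(f,open('w1.pkl','wb'))
E
```

```text
now [0.5012 0.1157 0.2226] [ 3.1387e+00 -3.0000e-04  1.6090e-01] F [ 0.5 -0.7  0.3] w -0.00010061189488278314 t 1.75
[-1.3, 7.2, 11.3, 0.1, -0.0, -0.1],[-1.3, 7.2, 11.3, 0.1, -0.0, -0.1],
```

View pics/w1.png

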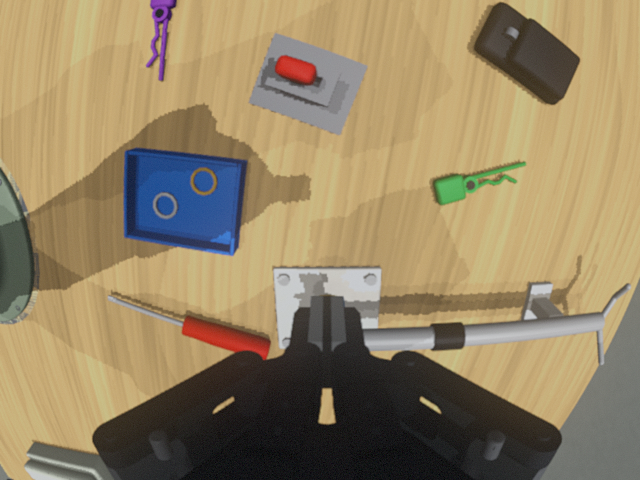

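The fingers hide the head here. The holder is clear at about (310,80), with the red grip at (296,69). Head position from the top view is good enough for the push, so I'll descend beside the head.

Call:
arm_command(targets=[[-1, 10, 40, 0, 0, -0.2], [-1, 4, 45, 0, 0, 0], [0, 0, 45, 0, 0, 0], [0, 0, 29, 0, 0, 0], [0, 0, 0, 0, 0, 0]])

```text
clock: 2.3
position: [0.5044, 0.1134, 0.0577]
tool_rot: [-3.138, -0.004, 0.182]
force: [-0.6, -0.1, 1.4]
grip_width: 0.0
```

```bash
python3 - <<'E'
from h import *
s=bot.observe(); print(s)
f=grab('top'); g=grab('scene'); save(f,'t2.png')
c=cv2.resize(f['color'][190:265,260:360],None,fx=4,fy=4,interpolation=2); d=cv2.resize(g['color'][215:290,290:390],None,fx=4,fy=4,interpolation=2)
cv2.imwrite('pics/c2.png',np.hstack([c,d])[:,:,::-1])
E
python3 plan.py .501 .101 .062 .166 1
```

```text
{'clock': 2.3, 'qpos': array([ 0.0049572 ,  0.68275318, -0.45954737,  2.00008867,  0.53513608,
        0.57357346, -0.63992654]), 'qd': array([ 0.01009229, -0.03456198, -0.02259754, -0.01425353, -0.02709574,
        0.03496946,  0.02524113]), 'joint_efforts': array([ -1.44593775, -84.29258823,  -6.52728707, -19.85159755,
         1.27443697,  -1.82829201,  -1.11049812]), 'position': array([0.50435654, 0.11344379, 0.05774976]), 'tool_rot': array([-3.13763268, -0.00363704,  0.18248059]), 'force': array([-0.63610117, -0.14498284,  1.36392268]), 'moment': array([-0.01055825, -0.00492054, -0.05493442]), 'grip_width': 1.5720679129998313e-05}
now [0.506 0.114 0.061] [-3.1374 -0.0079  0.1823] F [-0.6 -0.   0.7] w -0.0002496766968905579 t 2.4
[-7.3, 11.9, -1.1, -0.2, -0.5, 0.9],
```

View pics/c2.png

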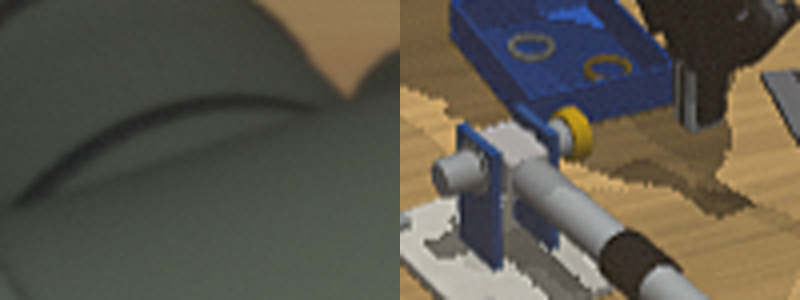

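The scene crop shows the fingers standing in line with the yellow head (570,134) and clear of the tray. Next I'll centre and approach to about 12 mm.

Call:
arm_command(targets=[[-5, 20, -1, -0.2, -0.5, 0.5], [-2, 20, 0, 0, 0, 0.3], [0, 9, 0, 0, 0, 0], [0, 0, 0, 0, 0, 0]])

```text
clock: 2.8
position: [0.5114, 0.0641, 0.0692]
tool_rot: [-3.141, -0.008, 0.168]
force: [-1.0, 0.4, -0.3]
grip_width: -0.0002
```

```bash
cat > st.py <<'E'
from h import *
s=bot.observe(); p=s['position']; a=.166
print('bx %.4f by %.4f z %.4f'%(p[0]*np.cos(a)+p[1]*np.sin(a),-p[0]*np.sin(a)+p[1]*np.cos(a),p[2]),'rot',np.round(s['tool_rot'],3),'F',np.round(s['force'],1),'Fby %.1f'%(-s['force'][0]*np.sin(a)+s['force'][1]*np.cos(a)),'M',np.round(s['moment'],2),'w',round(s['grip_width'],4),'t',s['clock'])
E
python3 st.py
```

```text
bx 0.5149 by -0.0213 z 0.0692 rot [-3.141 -0.008  0.168] F [-1.   0.4 -0.3] Fby 0.5 M [-0.01 -0.   -0.03] w -0.0002 t 2.8
```

Call:
arm_command(targets=[[-3, 3, 7, 0, 0, 0], [0, 3, 0, 0, 0, 0], [0, 2, 0, 0, 0, 0], [0, 2, 0, 0, 0, 0]])

```text
clock: 3.2
position: [0.5108, 0.0554, 0.0633]
tool_rot: [-3.14, -0.011, 0.17]
force: [-0.1, 0.4, 0.4]
grip_width: 0.0001
```

```bash
python3 st.py
```

```text
bx 0.5129 by -0.0297 z 0.0633 rot [-3.14  -0.011  0.17 ] F [-0.1  0.4  0.4] Fby 0.4 M [-0.02  0.02 -0.03] w 0.0001 t 3.2
```

Call:
arm_command(targets=[[0, 2, 0, 0, 0, 0], [0, 2, 0, 0, 0, 0]])

```text
clock: 3.4
position: [0.5114, 0.0522, 0.0633]
tool_rot: [-3.139, -0.011, 0.171]
force: [-2.4, 4.9, 1.5]
grip_width: 0.0004
```

Call:
arm_command(targets=[[0, 2, 0, 0, 0, 0], [0, 2, 0, 0, 0, 0]])

```text
clock: 3.6
position: [0.5118, 0.0496, 0.0633]
tool_rot: [-3.137, -0.011, 0.172]
force: [-2.0, 5.1, 2.1]
grip_width: -0.0003
```

Call:
arm_command(targets=[[0, 2, 0, 0, 0, 0], [0, 2, 0, 0, 0, 0]])

```text
clock: 3.8
position: [0.5122, 0.047, 0.0633]
tool_rot: [-3.136, -0.011, 0.174]
force: [-3.3, 4.5, 1.6]
grip_width: 0.0004
```

Call:
arm_command(targets=[[0, 2, 0, 0, 0, 0], [0, 2, 0, 0, 0, 0], [0, 2, 0, 0, 0, 0]])

```text
clock: 4.1
position: [0.5128, 0.0431, 0.0633]
tool_rot: [-3.133, -0.011, 0.176]
force: [-2.0, 5.0, 2.1]
grip_width: 0.0001
```

Call:
arm_command(targets=[[0, 2, 0, 0, 0, 0], [0, 2, 0, 0, 0, 0]])

```text
clock: 4.3
position: [0.5132, 0.0409, 0.0633]
tool_rot: [-3.131, -0.011, 0.178]
force: [-5.1, 13.6, 2.3]
grip_width: 0.0001
```

Call:
arm_command(targets=[[0, 2, 0, 0, 0, 0], [0, 2, 0, 0, 0, 0]])

```text
clock: 4.5
position: [0.5132, 0.041, 0.0634]
tool_rot: [-3.126, -0.012, 0.181]
force: [-4.5, 12.9, 2.5]
grip_width: -0.0001
```

Call:
arm_command(targets=[[0, 2, 0, 0, 0, 0], [0, 2, 0, 0, 0, 0]])

```text
clock: 4.7
position: [0.5131, 0.041, 0.0634]
tool_rot: [-3.121, -0.012, 0.185]
force: [-4.4, 13.6, 2.2]
grip_width: 0.0002
```

Force rose to about 14 N and the pin stopped moving, after about 12 mm of travel: it is home. I'll back off and rise, then turn towards the clip.

Call:
arm_command(targets=[[0, -20, 0, 0, 0, 0], [0, -20, -10, 0, 0, 0], [0, -10, -45, 0, 0, 0], [0, 0, -45, 0, 0, 0], [0, 0, -45, 0, 0, 0], [0, 0, -40, 0, 0, 0]], grip=70)

```text
clock: 5.3
position: [0.4985, 0.0911, 0.2539]
tool_rot: [-3.119, -0.003, 0.19]
force: [1.0, -0.2, -0.4]
grip_width: 0.0597
```

```bash
python3 plan.py .58 .20 .26 1.37 9
```

```text
now [0.4985 0.0911 0.2539] [-3.1187e+00 -2.5000e-03  1.9050e-01] F [ 1.  -0.2 -0.4] w 0.05967532594919189 t 5.3
[11.2, -10.2, -0.4, -0.1, -0.1, -7.5],[12.4, -8.6, -0.5, -0.1, -0.1, -7.5],[13.4, -6.9, -0.5, -0.1, -0.1, -7.5],[14.2, -5.1, -0.5, -0.1, -0.1, -7.5],[14.8, -3.2, -0.6, -0.1, -0.1, -7.5],[15.1, -1.3, -0.6, -0.1, -0.1, -7.5],[15.1, 0.7, -0.6, -0.1, -0.1, -7.5],[14.9, 2.7, -0.6, -0.1, -0.1, -7.5],[14.4, 4.6, -0.7, -0.1, -0.1, -7.5],
```

Call:
arm_command(targets=[[13, -11, 0, -0.2, -0.2, -8.3], [14, -9, 0, -0.2, -0.2, -8.3], [15, -7, 0, -0.2, -0.2, -8.3], [16, -5, 0, -0.2, -0.2, -8.3], [17, -3, 0, -0.1, -0.1, -8.3], [17, 0, 0, 0, 0, -8.3], [16, 2, 0, 0, 0, -8.3], [16, 4, 0, 0, 0, -8.3]])

```text
clock: 6.1
position: [0.5791, 0.2058, 0.2693]
tool_rot: [3.135, 0.0, 1.386]
force: [-0.6, -0.4, -0.0]
grip_width: 0.0599
```

```bash
python3 plan.py .58 .20 .26 1.37 1
python3 - <<'E'
from h import *
f=grab('wrist'); save(f,'w2.png'); pickle.dump(f,open('w2.pkl','wb'))
E
```

```text
now [0.5791 0.2058 0.2693] [3.1352e+00 3.0000e-04 1.3856e+00] F [-0.6 -0.4 -0. ] w 0.05989496095196971 t 6.1
[-5.6, 1.9, 9.3, 0.4, 0.0, 0.9],
```

View pics/w2.png

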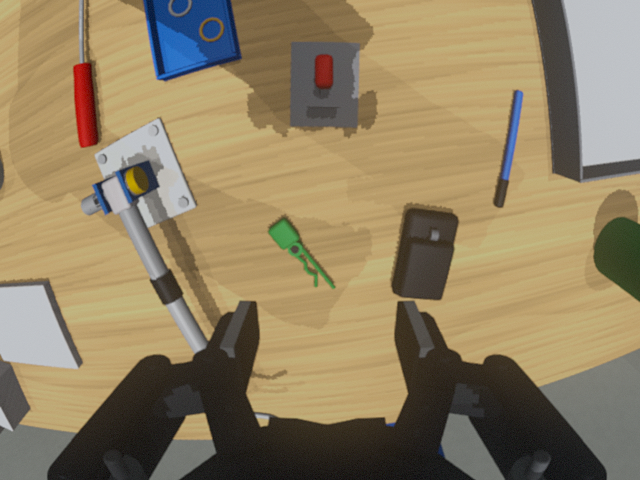

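In w2 the holder is at (325,85), the red grip's top at (324,65), the bracket at (130,185), the yellow head at (137,180) and the pin's free end at (90,205). I'll measure from w1 and w2.

```bash
cat > m2.py <<'E'
from h import *
W=[pickle.load(open(n,'rb')) for n in('w1.pkl','w2.pkl')]
def cloud(f,x0,y0,x1,y1):
    U,V=np.meshgrid(np.arange(x0,x1),np.arange(y0,y1)); P=np.array([pt(f,a,b) for a,b in zip(U.ravel(),V.ravel())]); return U.ravel(),V.ravel(),P
def rect(P): 
    r=cv2.minAreaRect((P[:,:2]*1000).astype(np.float32)); return np.round([*r[0],*r[1],r[2]],1)
C=[]
for f,roi in zip(W,((240,25,375,140),(280,30,370,135))):
    U,V,P=cloud(f,*roi); h=cv2.cvtColor(f['color'],cv2.COLOR_RGB2HSV)[V,U]
    red=((h[:,0]<9)|(h[:,0]>171))&(h[:,1]>140)
    t=red&(P[:,2]>.104); c=(U[t].mean(),V[t].mean()); C.append(c)
    print('redtop n',t.sum(),'px',np.round(c,1),'z',np.round(np.percentile(P[red][:,2],[2,50,98]),4),rect(P[t]),np.round(P[t].mean(0),4))
    b=~red&(P[:,2]>.06)&(P[:,2]<.0715); print('block',b.sum(),rect(P[b]),'z',np.median(P[b][:,2]))
    g=(h[:,1]<70)&(P[:,2]<.015)&(P[:,2]>-.01); print('foot',rect(P[g]))
    s=~red&(P[:,2]>.0735)&(P[:,2]<.1); print('coil',s.sum(),np.round(P[s].mean(0),4),rect(P[s]))
print('tri redtop',two(W[0],C[0],W[1],C[1]))
f=W[1]; U,V,P=cloud(f,60,110,210,350); h=cv2.cvtColor(f['color'],cv2.COLOR_RGB2HSV)[V,U]
ye=(h[:,0]>17)&(h[:,0]<36)&(h[:,1]>110)&(P[:,2]>.05); print('yellow',ye.sum(),np.round([P[ye].min(0),P[ye].max(0),P[ye].mean(0)],4))
a=.166; B=np.array([[np.cos(a),np.sin(a)],[-np.sin(a),np.cos(a)]])
Q=P[:,:2]@B.T
print('yellow b',np.round(np.percentile(Q[ye],[3,50,97],axis=0),4))
bl=(h[:,0]>100)&(h[:,0]<125)&(h[:,1]>100)&(P[:,2]>.07); print('blue top b',bl.sum(),np.round(np.percentile(Q[bl],[3,50,97],axis=0),4))
pin=(h[:,1]<60)&(P[:,2]>.064)&(P[:,2]<.074)&(Q[:,1]<-.11)&(Q[:,0]<.535); print('pin b',pin.sum(),np.round([Q[pin].min(0),np.median(Q[pin],0),Q[pin].max(0)],4),P[pin][:,2].max())
for lo,hi in((.56,.6),(.7,.74),(.76,.8)):
    k=(P[:,2]>.066)&(P[:,2]<.076)&(Q[:,0]>lo)&(Q[:,0]<hi); print('pole',k.sum(),np.round(P[k].mean(0),4) if k.any() else '')
w=(h[:,1]<40)&(h[:,2]>110)&(P[:,2]<.015)&(Q[:,0]<.58); print('base',rect(P[w]))
E
python3 m2.py
```

```text
redtop n 787 px [295.1  69.3] z [0.0984 0.1108 0.1128] [473.7 219.7  18.2  46.2  59. ] [0.4649 0.2247 0.1119]
block 1633 [467.  224.8  30.4  50.5  78. ] z 0.06749420543251916
foot [466.6 225.2  71.5  91.7  78.2]
coil 50 [0.4673 0.2191 0.0888] [467.5 219.5  23.8   8.   16.1]
redtop n 559 px [323.6  70.9] z [0.1074 0.1109 0.113 ] [474.2 223.6  12.8  43.9  79.4] [0.4651 0.2254 0.1113]
block 1290 [466.8 225.   30.2  49.8  78.1] z 0.06751595884865819
foot [466.5 224.9  70.9  90.9  78.4]
coil 6 [0.4764 0.2249 0.0895] [476.3 224.1   2.4  12.5   3.2]
tri redtop (array([0.46416748, 0.22550347, 0.10330327]), np.float64(0.00019214756299666894))
yellow 529 [[0.4962 0.0081 0.0502]
 [0.6464 0.2218 0.3959]
 [0.5267 0.0338 0.0753]]
yellow b [[ 0.5028 -0.0726]
 [ 0.5164 -0.056 ]
 [ 0.63   -0.0539]]
blue top b 364 [[ 0.4995 -0.1033]
 [ 0.5137 -0.0984]
 [ 0.5297 -0.0657]]
pin b 291 [[ 0.505  -0.1361]
 [ 0.5147 -0.1228]
 [ 0.5242 -0.1102]] 0.07340586096444279
pole 598 [0.5854 0.0147 0.0705]
pole 104 [0.7087 0.0355 0.0703]
pole 0 
base [523.3 -12.1 112.2 128.2   9.3]
```

```bash
python3 plan.py .4645 .2252 .15 1.366 4
python3 - <<'E'
from h import *
f=pickle.load(open('w2.pkl','rb'))
a=cv2.resize(f['color'][150:240,60:170],None,fx=7,fy=6.6,interpolation=2)
cv2.imwrite('pics/c3.png',a[:,:,::-1])
E
```

```text
now [0.5797 0.2082 0.2693] [ 3.1355e+00 -1.2000e-03  1.3973e+00] F [-2.9  0.8 -2. ] w 0.05943451521355812 t 6.15
[-0.8, -29.3, 29.6, 0.1, -0.0, 0.4],[-1.0, -29.2, 29.7, 0.1, -0.0, 0.4],[-1.3, -29.2, 29.7, 0.1, -0.0, 0.4],[-1.5, -29.1, 29.8, 0.1, -0.0, 0.4],
```

View pics/c3.png

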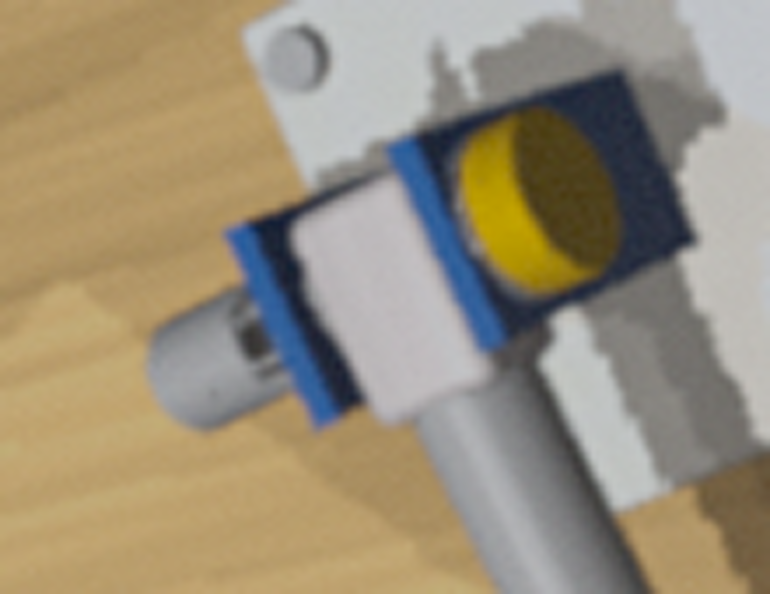

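The cross hole is visible as a dark spot at crop (258,335), which is pixel (96.9,200.8), close to the cheek. The head is tight against its cheek. I'll cast its ray.

Run:
```python
from h import *
f=pickle.load(open('w2.pkl','rb')); a=.166
B=np.array([[np.cos(a),np.sin(a)],[-np.sin(a),np.cos(a)]])
for n,(u,v),z in (('hole',(258,335),.07),('cheek top outer corner',(228,232),.076),('cheek top outer c2',(318,424),.076),('end',(175,365),.068),('pin L',(152,370),.06),('pin bottom',(205,428),.06)):
    p=onz(f,60+u/7,150+v/6.6,z); print(n,np.round(p,4),np.round(B@p[:2],4))
```

```text
hole [ 0.5259 -0.025   0.07  ] [ 0.5145 -0.1115]
cheek top outer corner [ 0.5087 -0.0201  0.076 ] [ 0.4984 -0.1038]
cheek top outer c2 [ 0.5411 -0.0148  0.076 ] [ 0.5312 -0.104 ]
end [ 0.5271 -0.0443  0.068 ] [ 0.5125 -0.1308]
pin L [ 0.5276 -0.0558  0.06  ] [ 0.5111 -0.1422]
pin bottom [ 0.5393 -0.049   0.06  ] [ 0.5238 -0.1374]
```

Call:
arm_command(targets=[[-1, -29, 30, 0.1, 0, 0.5], [-1, -29, 30, 0.1, 0, 0.5], [-1, -29, 30, 0.1, 0, 0.4], [-1, -29, 25, 0.1, 0, 0.4], [0, 0, 0, 0, 0, 0]], grip=45)

```text
clock: 6.65
position: [0.4601, 0.2291, 0.1533]
tool_rot: [-3.141, -0.003, 1.366]
force: [-0.2, 0.3, -0.2]
grip_width: 0.0382
```

```bash
python3 plan.py .4645 .2252 .095 1.366 3
```

```text
now [0.4601 0.2291 0.1533] [-3.1414 -0.0033  1.3657] F [-0.2  0.3 -0.2] w 0.03824697638330557 t 6.65
[-1.0, 1.7, 19.4, -0.0, -0.1, -0.0],[-1.0, 1.7, 19.4, -0.0, -0.1, -0.0],[-1.0, 1.7, 19.4, -0.0, -0.1, -0.0],
```

Call:
arm_command(targets=[[-2, 3, 15, 0, 0, 0], [-1, 2, 20, 0, 0, 0], [0, 0, 20, 0, 0, 0], [0, 0, 2, 0, 0, 0], [0, 0, 0, 0, 0, 0]])

```text
clock: 7.15
position: [0.4676, 0.2255, 0.096]
tool_rot: [3.137, -0.003, 1.364]
force: [-0.4, 0.7, 0.3]
grip_width: 0.0385
```

```bash
python3 plan.py .4645 .2252 .095 1.366 1
python3 - <<'E'
from h import *
f=grab('wrist'); save(f,'w3.png')
a=cv2.resize(f['color'][130:400,180:470],None,fx=2,fy=2); cv2.imwrite('pics/c4.png',a[:,:,::-1])
E
```

```text
now [0.4676 0.2255 0.096 ] [ 3.1373 -0.0033  1.3637] F [-0.4  0.7  0.3] w 0.038484176052087433 t 7.15
[-0.9, -3.0, 1.0, 0.2, -0.2, -0.1],
```

View pics/c4.png

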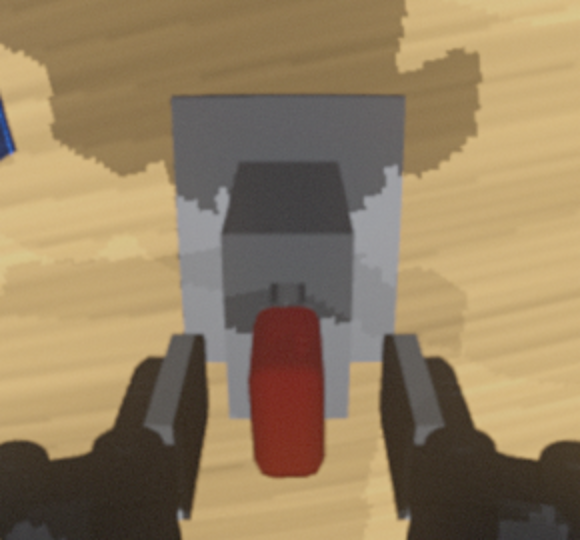

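The grip is at crop (287,390), almost midway between the fingers. I'll shift a little and close.

Call:
arm_command(targets=[[-1, -3, 1, 0, 0, 0], [0, 0, 0, 0, 0, 0]], grip=25, grip_force=60)

```text
clock: 7.4
position: [0.4651, 0.2253, 0.0965]
tool_rot: [3.136, -0.004, 1.363]
force: [0.0, 0.1, 1.0]
grip_width: 0.0211
```

Call:
arm_command(targets=[[0, 0, 0, 0, 0, 0], [0, 0, 0, 0, 0, 0], [0, 0, 0, 0, 0, 0]], grip=0)

```text
clock: 7.7
position: [0.4656, 0.2253, 0.0976]
tool_rot: [3.134, -0.005, 1.363]
force: [-0.5, 0.2, -1.0]
grip_width: 0.0127
```

```bash
python3 st.py; python3 plan.py .4645 .2252 .165 1.366 1
```

```text
bx 0.4965 by 0.1453 z 0.0976 rot [ 3.134 -0.005  1.363] F [-0.5  0.2 -1. ] Fby 0.2 M [-0.01 -0.03  0.02] w 0.0127 t 7.7
now [0.4656 0.2253 0.0976] [ 3.134  -0.0051  1.3626] F [-0.5  0.2 -1. ] w 0.012711899736560959 t 7.7
[-0.0, -0.6, -67.4, 0.4, -0.3, -0.2],
```

Call:
arm_command(targets=[[0, 0, -5, 0, 0, 0], [0, 0, -10, 0, 0, 0], [0, 0, -12, 0, 0, 0], [0, 0, -15, 0, 0, 0], [0, 0, -15, 0, 0, 0], [0, 0, -15, 0, 0, 0], [0, 0, -15, 0, 0, 0], [0, 0, -10, 0, 0, 0]])

```text
clock: 8.5
position: [0.4645, 0.2252, 0.2038]
tool_rot: [3.134, -0.005, 1.363]
force: [0.6, -0.3, -1.9]
grip_width: 0.0133
```

```bash
python3 st.py; python3 plan.py .4656 .2253 .25 1.366 2
python3 - <<'E'
from h import *
f=grab('scene'); g=grab('wrist'); save(f,'s4.png'); save(g,'w4.png'); pickle.dump((f,g),open('w4.pkl','wb'))
a=cv2.resize(f['color'][120:260,340:470],None,fx=3,fy=3); b=g['color'][60:480,120:520]
cv2.imwrite('pics/c5.png',np.hstack([a,b])[:,:,::-1])
E
```

```text
bx 0.4953 by 0.1453 z 0.2038 rot [ 3.134 -0.005  1.363] F [ 0.6 -0.3 -1.9] Fby -0.4 M [-0.01  0.05 -0.03] w 0.0133 t 8.5
now [0.4645 0.2252 0.2038] [ 3.1337 -0.0053  1.3632] F [ 0.6 -0.3 -1.9] w 0.013289989133594188 t 8.5
[0.3, 0.7, -23.1, 0.2, -0.2, -0.1],[0.2, 0.6, -23.1, 0.2, -0.2, -0.1],
```

View pics/c5.png

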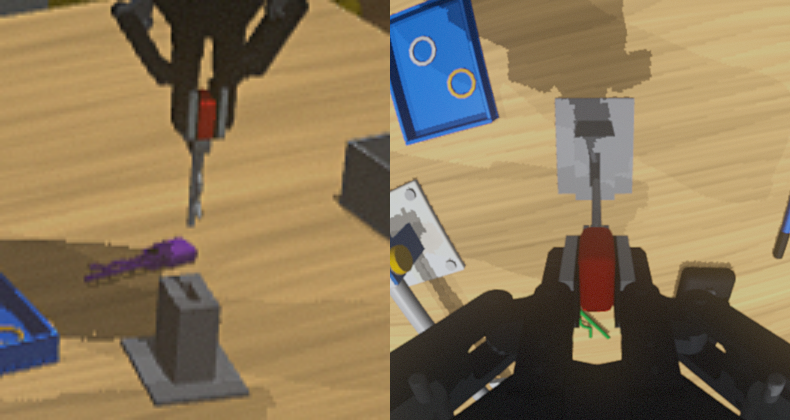

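The clip is out of the holder and hangs upright in the jaws. I'll measure the wire in the tool frame.

Run:
```python
from h import *
f,g=pickle.load(open('w4.pkl','rb'))
T=np.array(g['s']['position']);R=toolR(g['s'])
rows=[]
for v in range(130,340):
    for u in range(300,350):
        if g['depth'][v,u]>0:
            p=R.T@(pt(g,u,v)-T)*1000
            if abs(p[0])<15 and -25<p[1]<25 and 5<p[2]<95: rows.append((u,v,*p))
A=np.array(rows); print(len(A))
for z in range(10,95,6):
    k=(A[:,4]>=z)&(A[:,4]<z+6)
    if k.any(): print(z,k.sum(),'u',A[k,0].min(),A[k,0].max(),'v',A[k,1].min(),A[k,1].max(),'x',np.round(np.percentile(A[k,2],[5,50,95]),1),'y',np.round(np.percentile(A[k,3],[5,50,95]),1))
# scene view depth too
rows=[]
for v in range(120,230):
    for u in range(380,430):
        if f['depth'][v,u]>0:
            p=R.T@(pt(f,u,v)-T)*1000
            if abs(p[0])<15 and -30<p[1]<30 and 15<p[2]<95: rows.append((u,v,*p))
A=np.array(rows); print('scene',len(A))
for z in range(15,95,8):
    k=(A[:,4]>=z)&(A[:,4]<z+8)
    if k.any(): print(z,k.sum(),'x',np.round(np.percentile(A[k,2],[5,50,95]),1),'y',np.round(np.percentile(A[k,3],[5,50,95]),1))
```

```text
873
10 96 u 300.0 349.0 v 287.0 297.0 x [-9.2  0.2  8.3] y [-14.1 -13.2  -9.5]
16 32 u 312.0 338.0 v 285.0 289.0 x [-5.3 -0.7  5.5] y [-9.9 -9.5 -9.2]
22 46 u 314.0 337.0 v 281.0 286.0 x [-4.7  0.2  4.2] y [-9.4 -8.8 -7.6]
28 63 u 321.0 331.0 v 276.0 283.0 x [-2.1  0.2  2.6] y [-8.8 -8.1 -7. ]
34 58 u 321.0 331.0 v 270.0 278.0 x [-2.2  0.2  2.6] y [-9.1 -8.  -7.1]
40 49 u 321.0 331.0 v 266.0 273.0 x [-2.3  0.2  2.7] y [-8.8 -8.  -7. ]
46 51 u 321.0 331.0 v 261.0 268.0 x [-2.4  0.2  2.8] y [-9.  -8.2 -6.7]
52 43 u 321.0 331.0 v 257.0 265.0 x [-2.5  0.2  2.8] y [-8.9 -8.2 -6.4]
58 43 u 321.0 330.0 v 252.0 261.0 x [-2.5 -0.4  1.8] y [-9.3 -8.3 -6.4]
64 32 u 321.0 329.0 v 249.0 256.0 x [-2.6 -0.7  1.8] y [-9.1 -8.4 -6.3]
70 30 u 323.0 329.0 v 245.0 250.0 x [-1.6  0.2  1.9] y [-9.3 -8.6 -7.8]
76 21 u 323.0 329.0 v 242.0 245.0 x [-1.6  0.1  1.9] y [-9.3 -8.8 -7.9]
82 19 u 323.0 329.0 v 239.0 243.0 x [-1.7  0.1  2. ] y [-9.1 -8.6 -7.7]
88 1 u 324.0 324.0 v 239.0 239.0 x [-1.1 -1.1 -1.1] y [-8.3 -8.3 -8.3]
scene 153
15 33 x [-13.7  -1.3  10.2] y [ 3.9 10.6 13.3]
23 26 x [-6.9 -2.   3.6] y [1.4 5.8 9. ]
31 13 x [-6.2 -2.6  3.4] y [-2.1  3.5  8. ]
39 11 x [-4.3 -1.6 -0.5] y [-4.4  1.8  6.1]
47 13 x [-3.8 -2.2  0.4] y [-3.9  3.1 10.9]
55 15 x [-3.9 -1.9  1.5] y [-9.1  4.6  7.9]
63 12 x [-3.5 -1.8  1.1] y [-6.6  2.1  6.9]
71 17 x [-2.9 -1.1  1. ] y [-7.9  3.5 10.4]
79 7 x [-2.7 -1.2  1.5] y [-9.4 -6.1 -3.5]
87 6 x [-2.3 -0.9  0.8] y [-5.5 -4.4 -2.9]
```

The leg is on the tool's −y side at about (0.1, −6.2) mm with its tip about 89 mm ahead, and the bow is towards tool +y. Next I'll turn the jaws along the pin (yaw 1.737) and go above it, just outboard of the hole.

```bash
python3 plan.py .535 -.042 .195 1.737 8
```

```text
now [0.4648 0.2253 0.2035] [ 3.1328 -0.0059  1.363 ] F [-0.2 -0.  -1.9] w 0.013022712587665101 t 8.6
[-30.9, 15.5, 1.0, 0.1, -0.0, -2.7],[-31.6, 14.0, 1.0, 0.1, -0.0, -2.7],[-32.2, 12.5, 1.0, 0.1, -0.0, -2.7],[-32.7, 11.0, 1.0, 0.1, -0.0, -2.7],[-33.2, 9.5, 1.0, 0.1, -0.0, -2.7],[-33.6, 7.9, 1.0, 0.1, -0.0, -2.7],[-34.0, 6.3, 1.0, 0.1, -0.0, -2.7],[-34.2, 4.7, 1.1, 0.1, -0.0, -2.7],
```

Call:
arm_command(targets=[[-31, 16, 0, 0.1, 0, -2.7], [-32, 14, 0, 0.1, 0, -2.7], [-32, 13, 0, 0.1, 0, -2.7], [-33, 11, 0, 0.1, 0, -2.7], [-33, 10, 0, 0.1, 0, -2.7], [-34, 8, 0, 0.1, 0, -2.7], [-34, 6, 0, 0, 0, -2.7], [-34, 5, 0, 0, 0, -2.7]])

```text
clock: 9.4
position: [0.5387, -0.0478, 0.1992]
tool_rot: [-3.138, -0.007, 1.763]
force: [0.4, 0.4, -1.3]
grip_width: 0.0134
```

```bash
python3 plan.py .535 -.042 .175 1.737 3
```

```text
now [ 0.5387 -0.0478  0.1992] [-3.1383 -0.0072  1.7628] F [ 0.4  0.4 -1.3] w 0.013434217770212314 t 9.4
[2.1, -0.8, 8.1, -0.1, -0.1, 0.5],[2.1, -0.9, 8.1, -0.1, -0.1, 0.5],[2.1, -0.9, 8.1, -0.1, -0.1, 0.5],
```

Call:
arm_command(targets=[[3, -2, 12, 0, -0.2, 0.8], [2, -1, 10, 0, -0.2, 0.6], [0, 0, 1, 0, 0, 0], [0, 0, 0, 0, 0, 0]])

```text
clock: 9.8
position: [0.5345, -0.0483, 0.1728]
tool_rot: [-3.135, -0.0, 1.733]
force: [0.1, -0.0, -1.3]
grip_width: 0.0128
```

```bash
python3 plan.py .535 -.042 .175 1.737 1
python3 - <<'E'
from h import *
g=grab('wrist'); save(g,'w5.png'); pickle.dump(g,open('w5.pkl','wb'))
a=cv2.resize(g['color'][170:320,240:440],None,fx=4,fy=4,interpolation=2)
cv2.imwrite('pics/c6.png',a[:,:,::-1])
E
```

```text
now [ 0.5345 -0.0483  0.1728] [-3.1347e+00 -3.0000e-04  1.7326e+00] F [ 0.1 -0.  -1.3] w 0.012798675396420316 t 9.8
[6.1, 1.5, -2.2, -0.4, -0.0, -0.3],
```

View pics/c6.png

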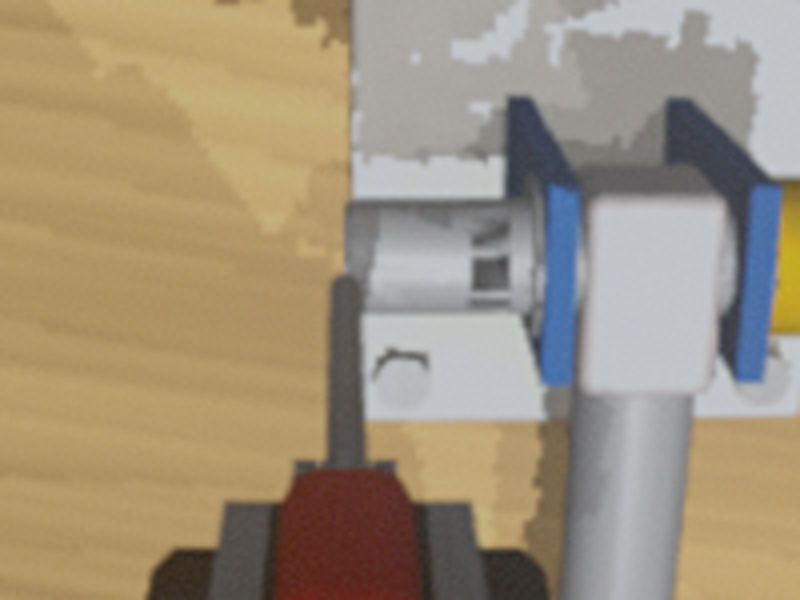

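The picture shows the leg tip at crop (344,280), which is px (326,240), just outboard of the pin end. The hole is a dark square at crop (490,272), px (362.5,238). I'll measure both in the tool frame.

```bash
cat > hole.py <<'E'
from h import *
g=pickle.load(open('w5.pkl','rb'))
T=np.array(g['s']['position']);R=toolR(g['s'])
for z in(.069,.070,.0715): print('hole tool',z,np.round(R.T@(onz(g,362.5,238,z)-T)*1000,2))
print('pin top/bottom edges', [np.round(R.T@(onz(g,240+430/4,170+v/4,.06)-T)*1000,1) for v in (203,310)])
for v in range(238,286,4):
    L=[(u,*(R.T@(pt(g,u,v)-T)*1000)) for u in range(315,337) if g['depth'][v,u]>0]
    L=np.array([l for l in L if l[3]<100 and abs(l[2])<20])
    if len(L): print(v,'u',L[:,0].min(),L[:,0].max(),'x %.1f..%.1f'%(L[:,1].min(),L[:,1].max()),'ymin %.1f med %.1f'%(L[:,2].min(),np.median(L[:,2])),'z %.1f'%np.median(L[:,3]))
P=np.array([pt(g,u,v) for u in range(346,356) for v in range(215,255)]); P=P[(P[:,2]>.05)&(P[:,2]<.08)]; i=P[:,2]>np.percentile(P[:,2],80)
print('pin ridge tool',np.round(R.T@(P[i].mean(0)-T)*1000,1),'zmax',P[:,2].max(), np.percentile(P[:,2],98))
E
python3 hole.py
```

```text
hole tool 0.069 [ 23.78  -3.38 103.83]
hole tool 0.07 [ 23.68  -3.73 102.84]
hole tool 0.0715 [ 23.52  -4.25 101.34]
pin top/bottom edges [array([ 14.2, -12.5, 112.9]), array([ 14.5,   6.7, 112.8])]
238 u 332.0 332.0 x 3.6..3.6 ymin -4.8 med -4.8 z 99.7
242 u 323.0 329.0 x -2.1..1.5 ymin -9.1 med -9.0 z 80.4
246 u 323.0 329.0 x -2.0..1.5 ymin -9.3 med -9.0 z 73.7
250 u 323.0 329.0 x -2.0..1.4 ymin -8.8 med -8.5 z 68.5
254 u 323.0 329.0 x -1.9..1.4 ymin -9.3 med -8.7 z 61.9
258 u 321.0 329.0 x -3.0..1.3 ymin -8.9 med -8.3 z 57.2
262 u 321.0 331.0 x -2.9..2.4 ymin -9.1 med -8.2 z 51.8
266 u 321.0 331.0 x -2.8..2.3 ymin -8.9 med -7.9 z 47.2
270 u 321.0 331.0 x -2.8..2.2 ymin -8.9 med -7.9 z 42.2
274 u 321.0 331.0 x -2.7..2.2 ymin -8.8 med -7.9 z 37.5
278 u 321.0 331.0 x -2.6..2.1 ymin -8.8 med -7.9 z 32.8
282 u 321.0 331.0 x -2.6..2.1 ymin -8.3 med -7.8 z 28.7
pin ridge tool [ 15.5  -4.3 101.1] zmax 0.07289874476348851 0.0722328604349252
```

Call:
arm_command(targets=[[11, 1, 0, -0.4, 0, -0.2], [10, 0.5, 0, 0, 0, 0], [0, 0, 3, 0, 0, 0], [0, 0, 0, 0, 0, 0]])

```text
clock: 10.25
position: [0.5327, -0.0233, 0.1709]
tool_rot: [3.139, -0.0, 1.74]
force: [-0.6, 0.0, -1.3]
grip_width: 0.0131
```

```bash
python3 st.py
```

```text
bx 0.5215 by -0.1110 z 0.1709 rot [ 3.139 -0.     1.74 ] F [-0.6  0.  -1.3] Fby 0.1 M [ 0.04  0.02 -0.06] w 0.0131 t 10.25
```

Call:
arm_command(targets=[[-4, -1, 3, 0, 0, 0], [0, 0, 3, 0, 0, 0], [0, 0, 0, 0, 0, 0]])

```text
clock: 10.55
position: [0.5325, -0.028, 0.1644]
tool_rot: [3.139, 0.0, 1.74]
force: [-0.3, 0.4, -0.8]
grip_width: 0.0133
```

```bash
python3 st.py
```

```text
bx 0.5205 by -0.1156 z 0.1644 rot [3.139 0.    1.74 ] F [-0.3  0.4 -0.8] Fby 0.4 M [ 0.04 -0.02 -0.01] w 0.0133 t 10.55
```

Good: bx 0.5205 as wanted, about 3.5 mm outboard of the hole. Now down lightly.

Call:
arm_command(targets=[[0, 0, 1.5, 0, 0, 0], [0, 0, 1.5, 0, 0, 0]])

```text
clock: 10.75
position: [0.5325, -0.0285, 0.1612]
tool_rot: [3.139, 0.0, 1.739]
force: [0.2, -0.1, -0.7]
grip_width: 0.0131
```

Call:
arm_command(targets=[[0, 0, 1, 0, 0, 0], [0, 0, 1, 0, 0, 0]])

```text
clock: 10.95
position: [0.5325, -0.0286, 0.159]
tool_rot: [3.139, 0.0, 1.739]
force: [-0.9, 0.5, 2.1]
grip_width: 0.0128
```

Call:
arm_command(targets=[[0, 0, 1, 0, 0, 0], [0, 0, 1, 0, 0, 0]])

```text
clock: 11.15
position: [0.5332, -0.0284, 0.1579]
tool_rot: [3.138, 0.001, 1.739]
force: [-4.4, -0.5, 19.6]
grip_width: 0.0127
```

Touched the pin top at TCP z about 0.1585. The contact is stiff, so I'll ease off and slide lightly towards the hole.

Call:
arm_command(targets=[[0, 0, -0.8, 0, 0, 0]])

```text
clock: 11.25
position: [0.5333, -0.0283, 0.1589]
tool_rot: [3.137, 0.001, 1.739]
force: [-0.1, -0.1, 0.1]
grip_width: 0.0131
```

Call:
arm_command(targets=[[1, 0, 0.1, 0, 0, 0]])

```text
clock: 11.35
position: [0.5333, -0.0274, 0.159]
tool_rot: [3.137, 0.001, 1.739]
force: [-0.2, -0.6, 0.3]
grip_width: 0.0132
```

Call:
arm_command(targets=[[1, 0, 0.2, 0, 0, 0]])

```text
clock: 11.45
position: [0.5332, -0.0264, 0.1588]
tool_rot: [3.137, 0.002, 1.739]
force: [-0.1, -0.2, 0.3]
grip_width: 0.0129
```

```bash
python3 st.py
```

```text
bx 0.5215 by -0.1142 z 0.1588 rot [3.137e+00 2.000e-03 1.739e+00] F [-0.1 -0.2  0.3] Fby -0.2 M [-0.23 -0.03  0.02] w 0.0129 t 11.45
```

Call:
arm_command(targets=[[1, -1, 0.3, 0.1, 0, 0]])

```text
clock: 11.55
position: [0.5321, -0.0255, 0.1584]
tool_rot: [3.139, 0.002, 1.739]
force: [1.0, 0.2, -0.6]
grip_width: 0.0133
```

Call:
arm_command(targets=[[0.7, 0, 0.4, 0, 0, 0]])

```text
clock: 11.65
position: [0.5317, -0.0246, 0.1579]
tool_rot: [3.139, 0.001, 1.739]
force: [-0.7, -0.2, -1.0]
grip_width: 0.013
```

Call:
arm_command(targets=[[0.6, 0, 0.4, 0, 0, 0]])

```text
clock: 11.75
position: [0.5315, -0.024, 0.1573]
tool_rot: [3.139, 0.001, 1.739]
force: [0.0, -0.1, -1.9]
grip_width: 0.0129
```

```bash
python3 st.py
```

```text
bx 0.5202 by -0.1115 z 0.1573 rot [3.139e+00 1.000e-03 1.739e+00] F [ 0.  -0.1 -1.9] Fby -0.1 M [-0.01 -0.02  0.02] w 0.0129 t 11.75
```

z is below the contact height with no force, so the leg seems to have dropped into the hole. I'll go down gently.

Call:
arm_command(targets=[[0, 0, 0.7, 0, 0, 0]])

```text
clock: 11.85
position: [0.5315, -0.0238, 0.1565]
tool_rot: [3.139, 0.001, 1.739]
force: [-0.3, -0.5, -0.8]
grip_width: 0.0131
```

Call:
arm_command(targets=[[0, 0, 0.7, 0, 0, 0]])

```text
clock: 11.95
position: [0.5314, -0.0237, 0.1557]
tool_rot: [3.139, 0.001, 1.739]
force: [0.2, 1.0, -0.4]
grip_width: 0.0134
```

Call:
arm_command(targets=[[0, 0, 0.7, 0, 0, 0]])

```text
clock: 12.05
position: [0.5313, -0.0238, 0.1548]
tool_rot: [3.139, 0.001, 1.739]
force: [0.8, -0.1, -1.3]
grip_width: 0.0126
```

Call:
arm_command(targets=[[0, 0, 0.7, 0, 0, 0]])

```text
clock: 12.15
position: [0.5313, -0.0238, 0.154]
tool_rot: [3.14, 0.001, 1.739]
force: [-0.3, 0.4, -1.9]
grip_width: 0.0132
```

Call:
arm_command(targets=[[0, 0, 1.5, 0, 0, 0], [0, 0, 1.5, 0, 0, 0], [0, 0, 1.5, 0, 0, 0]])

```text
clock: 12.45
position: [0.5314, -0.0239, 0.1492]
tool_rot: [3.139, 0.001, 1.739]
force: [0.2, 0.6, -1.8]
grip_width: 0.013
```

Call:
arm_command(targets=[[0, 0, 1.5, 0, 0, 0], [0, 0, 1.5, 0, 0, 0], [0, 0, 1.5, 0, 0, 0]])

```text
clock: 12.75
position: [0.5313, -0.0239, 0.1442]
tool_rot: [3.14, 0.001, 1.739]
force: [-1.0, 1.1, -1.2]
grip_width: 0.0128
```

Call:
arm_command(targets=[[0, 0, 1.5, 0, 0, 0], [0, 0, 1.5, 0, 0, 0], [0, 0, 1.5, 0, 0, 0]])

```text
clock: 13.05
position: [0.5313, -0.0239, 0.1392]
tool_rot: [3.14, 0.001, 1.739]
force: [-0.0, 0.1, -0.8]
grip_width: 0.0132
```

```bash
python3 st.py
```

```text
bx 0.5201 by -0.1114 z 0.1392 rot [3.140e+00 1.000e-03 1.739e+00] F [-0.   0.1 -0.8] Fby 0.1 M [ 0.04 -0.01  0.06] w 0.0132 t 13.05
```

Call:
arm_command(targets=[[0, 0, 1.5, 0, 0, 0], [0, 0, 1.5, 0, 0, 0], [0, 0, 1.5, 0, 0, 0]])

```text
clock: 13.35
position: [0.5314, -0.0239, 0.1344]
tool_rot: [3.14, 0.001, 1.739]
force: [1.9, -0.6, 0.6]
grip_width: 0.013
```

Call:
arm_command(targets=[[0, 0, 1.2, 0, 0, 0], [0, 0, 1.2, 0, 0, 0]])

```text
clock: 13.55
position: [0.5321, -0.0237, 0.1321]
tool_rot: [3.138, 0.001, 1.739]
force: [2.4, 0.3, 3.4]
grip_width: 0.0135
```

Call:
arm_command(targets=[[0, 0, 1.2, 0, 0, 0], [0, 0, 1.2, 0, 0, 0]])

```text
clock: 13.75
position: [0.533, -0.0234, 0.1302]
tool_rot: [3.136, 0.001, 1.739]
force: [0.0, -0.1, 8.3]
grip_width: 0.0131
```

Call:
arm_command(targets=[[0, 0, 1.2, 0, 0, 0], [0, 0, 1.2, 0, 0, 0]])

```text
clock: 13.95
position: [0.533, -0.0235, 0.1281]
tool_rot: [3.136, 0.002, 1.739]
force: [0.1, -0.4, 4.8]
grip_width: 0.0131
```

Call:
arm_command(targets=[[0, 0, 1.2, 0, 0, 0], [0, 0, 1.2, 0, 0, 0]])

```text
clock: 14.15
position: [0.533, -0.0234, 0.1259]
tool_rot: [3.136, 0.002, 1.739]
force: [-0.7, -0.6, 6.8]
grip_width: 0.0132
```

Call:
arm_command(targets=[[0, 0, 1.2, 0, 0, 0], [0, 0, 1.2, 0, 0, 0]])

```text
clock: 14.35
position: [0.533, -0.0234, 0.1237]
tool_rot: [3.136, 0.002, 1.739]
force: [-1.1, -0.8, 7.6]
grip_width: 0.0129
```

Call:
arm_command(targets=[[0, 0, 1.2, 0, 0, 0], [0, 0, 1.2, 0, 0, 0]])

```text
clock: 14.55
position: [0.533, -0.0234, 0.1215]
tool_rot: [3.136, 0.003, 1.739]
force: [-0.5, -0.9, 6.1]
grip_width: 0.0129
```

Call:
arm_command(targets=[[0, 0, 1.2, 0, 0, 0], [0, 0, 1.2, 0, 0, 0]])

```text
clock: 14.75
position: [0.5329, -0.0235, 0.1191]
tool_rot: [3.136, 0.003, 1.739]
force: [0.7, -1.2, 3.0]
grip_width: 0.0132
```

Call:
arm_command(targets=[[0, 0, 1.2, 0, 0, 0], [0, 0, 1.2, 0, 0, 0]])

```text
clock: 14.95
position: [0.5328, -0.0235, 0.1165]
tool_rot: [3.136, 0.003, 1.739]
force: [0.7, -0.4, -0.7]
grip_width: 0.0134
```

Call:
arm_command(targets=[[0, 0, 1, 0, 0, 0], [0, 0, 1, 0, 0, 0]])

```text
clock: 15.15
position: [0.5326, -0.0236, 0.114]
tool_rot: [3.137, 0.003, 1.739]
force: [0.6, 0.6, -0.4]
grip_width: 0.0133
```

Call:
arm_command(targets=[[0, 0, 0.8, 0, 0, 0]])

```text
clock: 15.25
position: [0.5325, -0.0236, 0.113]
tool_rot: [3.137, 0.003, 1.739]
force: [0.5, 0.4, 0.3]
grip_width: 0.0133
```

Call:
arm_command(targets=[[0, 0, 0.8, 0, 0, 0]])

```text
clock: 15.35
position: [0.5327, -0.0236, 0.1121]
tool_rot: [3.137, 0.003, 1.739]
force: [1.7, 0.7, 2.7]
grip_width: 0.0134
```

```bash
python3 st.py
```

```text
bx 0.5214 by -0.1112 z 0.1121 rot [3.137e+00 3.000e-03 1.739e+00] F [1.7 0.7 2.7] Fby 0.4 M [ 0.08 -0.46 -0.04] w 0.0134 t 15.35
```

It has sprung over at the expected depth. Releasing.

Call:
arm_command(targets=[[0, 0, -0.3, 0, 0, 0], [0, 0, 0, 0, 0, 0], [0, 0, 0, 0, 0, 0], [0, 0, 0, 0, 0, 0]], grip=40)

```text
clock: 15.75
position: [0.5322, -0.0237, 0.1123]
tool_rot: [3.138, 0.003, 1.739]
force: [0.8, -0.9, -0.4]
grip_width: 0.0346
```

Call:
arm_command(targets=[[0, 0, -8, 0, 0, 0], [0, 0, -20, 0, 0, 0], [0, 0, -35, 0, 0, 0], [0, -25, -40, 0, 0, 0], [0, -25, -35, 0, 0, 0], [-35, -25, 0, 0, 0, 0], [-35, -10, 0, 0, 0, 0], [0, 0, 0, 0, 0, 0]])

```text
clock: 16.55
position: [0.4568, -0.1069, 0.2589]
tool_rot: [3.139, 0.005, 1.744]
force: [0.4, 0.6, 0.1]
grip_width: 0.0345
```

```bash
python3 st.py
python3 - <<'E'
from h import *
f=grab('scene'); g=grab('wrist'); save(f,'s6.png'); save(g,'w6.png'); pickle.dump((f,g),open('w6.pkl','wb'))
a=cv2.resize(f['color'][200:300,270:370],None,fx=4,fy=4,interpolation=2); b=cv2.resize(g['color'][120:420,200:500],None,fx=1.333,fy=1.333)
cv2.imwrite('pics/c7.png',np.hstack([a,b[:400,:400]])[:,:,::-1])
E
```

```text
bx 0.4329 by -0.1809 z 0.2589 rot [3.139 0.005 1.744] F [0.4 0.6 0.1] Fby 0.6 M [-0.01  0.02  0.03] w 0.0345 t 16.55
```

View pics/c7.png

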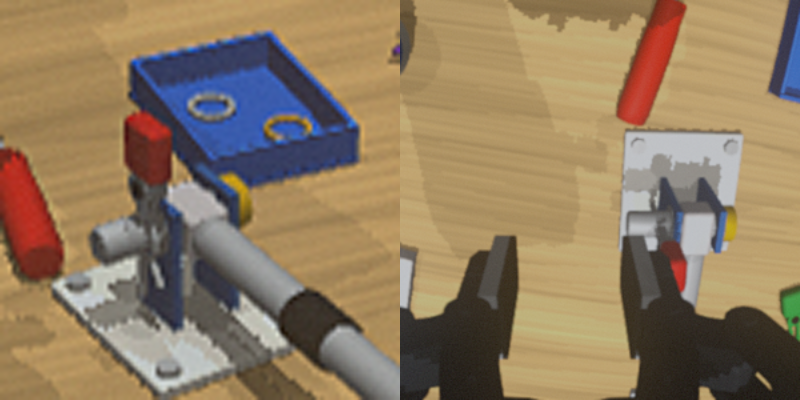

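The left crop shows the clip standing on the pin, its red grip upright at (148,148), with the bow around the front of the pin at (150,240) and the head against its cheek. One numeric check, then hand in.

Run:
```python
from h import *
f,g=pickle.load(open('w6.pkl','rb')); a=.166
hh=cv2.cvtColor(f['color'],cv2.COLOR_RGB2HSV)
for n,(x0,y0,x1,y1),lo,hi in(('grip',(298,222,318,250),170,8),('head',(322,235,340,262),17,36)):
    P=[]
    for v in range(y0,y1):
        for u in range(x0,x1):
            H,S,_=hh[v,u]
            ok=(H>=lo or H<=hi) if lo>hi else lo<H<hi
            if ok and S>110: P.append(pt(f,u,v))
    P=np.array(P); P=P[P[:,2]>.04]; b=np.c_[P[:,0]*np.cos(a)+P[:,1]*np.sin(a),-P[:,0]*np.sin(a)+P[:,1]*np.cos(a),P[:,2]]
    print(n,len(b),np.round(np.percentile(b,[3,50,97],axis=0),4).tolist())
bot.job_done(); print('handed in',bot.observe()['clock'])
```

```text
grip 178 [[0.512, -0.1196, 0.0975], [0.5287, -0.1153, 0.1124], [0.5352, -0.1057, 0.1234]]
head 42 [[0.511, -0.0646, 0.0514], [0.526, -0.06, 0.0646], [0.5318, -0.0563, 0.0717]]
the job is handed in; nothing more can be done
the job is handed in; nothing more can be done
```

The pin is fully home, the bare steel R-clip is on it and released, and the job is handed in. It took about 17 s on the robot's clock.

- **Pin:** I pushed it by the yellow head. It moved about 12 mm and came hard against the stop at about 14 N.
- **Finding the hole:** The wrist camera showed it about 8 mm nearer the head than drawn. The leg's first touch on the pin top peaked at about 20 N at the wrist, more than the light push I wanted but under the 35 N limit. I eased off and slid the leg along. It dropped in at the place seen.
- **Clip:** The push rose to about 8 N, fell away as the hump passed, and reached about zero at the expected depth, so I let go.

**Last checks:**
- The red grip spans about z 0.0975–0.123, against an expected 0.096–0.126, so the clip is seated.
- The head's outer face is at about −0.056 along the pin, matching where it stopped when home.
- The last picture shows the bow around the pin and the robot well clear of it. The things in its view were where they had been.
- The depth heights I checked (the holder's top, the pin's top) read about 1.5–2 mm high. The seating depth therefore rests mainly on the forces and the travel from the first touch.

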